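Close the vial box: fold its flap over and tuck it under the lip

TASK

Close the vial box: with the fingertips, gently fold its sprung grey flap down over the vials, hold it flat and push it forward so that its edge is tucked fully home beneath the white lip and the flap stays shut by itself. Only push and press, lifting nothing: leave the vials in their cells and leave the bottle, jar and bowl standing where they are. Finish with the hand clear.

Things in the scene. Friction and masses are not known exactly. Their poses are not given: they have to be found in the camera images.
- case: white plastic vial box, fixed to the table, 150 mm long (its x) x 110 mm wide (its y), rim 50 mm high, six open cells inside; origin at the centre of its underside, z up. Its x axis points from the flap's hinge (near end) to the lip on the raised wall at the far end (64 mm high).
- lip_edge (a point): middle of the front of the lip's flared mouth, at x = 52, z = 63 mm in the box's frame. The lip is 104 mm wide: a flat strip from x = 59 to 75 mm with its underside 59 mm above the table, and a mouth sloping up and back from x = 59 to 52 mm (top 67 mm above the table). Beneath the strip the 3 mm flap, lying flat, has 4 mm of clear height above it.
- hinge_mid (a point): middle of the flap's hinge axis, 53.5 mm above the table, at x = -70 mm in the box's frame
- fold (a joint): flap angle about the hinge (along the box's y): 0 = flat over the box (hard stop, top face 55 mm above the table), pi/2 = upright, more leans away from the lip. Starts at 1.25 to 1.75. Sprung towards 1.5: held flat it pushes up at about 1 N at its edge and reopens to about 0.9 when let go unless its edge is under the lip. Held by the lip it rests at about 0.03.
- tuck (a joint): slide of the flap in its own plane away from the hinge, m: 0 = drawn back (edge 118 mm from the hinge axis, 4 mm short of the lip's mouth when flat), 0.022 = fully home at its stop, edge 11 mm under the lip's flat strip. About 4 N of friction; stays where left. Starts at 0 to 0.002. Pushing on the rib while folding slides it early. Slide it only when flat, or its edge meets the front or top of the lip.
- rib_mid (a point): middle of the top of the flap's push rib: a straight bar parallel to the hinge on the flap's outer face (the upper face when folded), 70 mm long, 6 mm thick, 8 mm high, centred 88 mm from the hinge axis (plus the slide). A fingertip set on the flap just on the hinge side of the rib can hold the flap flat and push it towards the lip.
- flap_edge (a point): middle of the free edge of the flap, at half its thickness. The flap is a grey plastic plate, 118 mm from hinge axis to edge, 92 mm wide, 3 mm thick.
- vial0: amber glass vial with a metal cap, 22 mm diameter, 40 mm tall, standing loose in the near-left (hinge end, +y) cell of the box; origin at the centre of its underside, z up. It stays where it is.
- vial1: amber glass vial with a metal cap, 22 mm diameter, 40 mm tall, standing loose in the middle-right (-y) cell of the box; origin at the centre of its underside, z up. It stays where it is.
- vial2: amber glass vial with a metal cap, 22 mm diameter, 40 mm tall, standing loose in the far-left (lip end, +y) cell of the box; origin at the centre of its underside, z up. It stays where it is.
- gel: clear plastic bottle with a white cap, 52 mm diameter, 130 mm tall, loose bystander; origin at the centre of its underside
- jar: steel jar with lid and small knob, 76 mm diameter, 99 mm tall, loose bystander; origin at the centre of its underside
- bowl: small steel bowl, 90 mm diameter, 35 mm tall, loose bystander; origin at the centre of its underside
Mind the look-alikes: they are no part of the job. Leave any purple look-alike of the vial1 alone.

How it is judged (in metres and radians):
At the end, for the whole second after the job is handed in: The flap lies flat (within 0.06 rad) with its edge below the lip and slid at least 16 of its 22 mm, held by the lip alone; the vials stand in their cells and the bottle, jar and bowl are within 20 mm of where they started (value of joint fold below 0.06 rad and value of joint tuck above 0.016 m and z of flap_edge in the frame of case below 0.059 m and x of flap_edge in the frame of case above 0.062 m and z of each of vial0, vial1, vial2 in the frame of case below 0.012 m and distance of each of gel, jar, bowl from where it was at the start of the episode below 0.02 m); the robot touches nothing.
It fails at once if a vial is lifted or knocked up out of its place (z of any of vial0, vial1, vial2 in the frame of case above 0.02 m).
It fails at once if the gel bottle, steel jar or steel bowl is lifted, tipped or moved by more than 20 mm (distance of any of gel, jar, bowl from where it was at the start of the episode above 0.02 m or angle between any of gel, jar, bowl's own z axis and vertical above 0.25 rad).
It fails at once if the vial box or its flap is pressed with more than 60 N (contact force between the fingers and case above 60 N).
It also fails if it takes over 42 s, if anything falls off the work surface, if the arm or the gripper's body presses on something with over 40 N, if the wrist force passes 120 N, or if a joint passes its speed limit or range.

ROBOT

A 6-joint arm with a two-finger parallel gripper is mounted at the origin on the work surface. World frame = base frame: x ahead of the robot, y to its left, z up, the work surface at z = 0. Lengths are in mm, angles in rad, forces in N, time in s.
With the tool pointing down it reaches from about 350 to 775 mm from the base axis. Payload 7.3 kg.
Tool frame: the origin (TCP) lies midway between the tips of the shut fingers; the grasp point (between the pads) lies 19 mm behind it; x points along the fingers, y is the direction in which the jaws open and shut, and the axes are right-handed (so a half turn about x gives the same grasp; the last joint's range is limited). The gripper opens to 92 mm and grips with 3 to 60 N. Pads are 19 mm wide; open, the fingers measure 130 mm over their backs; the gripper's body (75 mm by 190 mm) begins 47 mm behind the grasp point.
Start: joints at [1.127, 0.342, 1.524, -0, 1.275, -0.146], TCP at [154.029, 501.916, 226.741] pointing down, gripper open.
Joint ranges: [-2.53, 2.53], [-0.77, 2.02], [0.04, 2.7], [-1, 4.14], [0.28, 2.66], [-3.11, 3.11]. Speed limits (rad/s): [2.57, 2.57, 3.14, 3.14, 3.14, 3.14].

INTERFACE

Orientations are given as [roll, pitch, yaw] about the fixed x, y, z axes, in that order (R = Rz(yaw) Ry(pitch) Rx(roll)).
In Python, from plant import bot gives the robot as it stands. The module is installed in compiled form; this text tells all that it offers.
- The arm moves only by the shell command python3 -m handwheel 'ROWS' [OPENING]. ROWS is JSON, a list that holds one entry, the list of rows, each a list of 4 numbers: the shift along the tool's x, y, z in cm, then the turn about the tool's x in rad. A call has 1 to 8 rows; each row shifts and turns the commanded pose from where the row before left it, along the tool's axes as they then stand; what a row does not reach is not made up. A row lasts 1/12 s, in which the tool goes at most 41.7 mm and 7.16 degrees, less where a joint would pass 70% of its speed; a pose out of reach is approached as far as the arm can. A call is refused whole if a number of a shift passes 4.17 or a number of a turn 0.125, either way. A call with a gripper value outside its range is refused whole. OPENING is the opening, from 0 (shut) to 1 (fully open), set as the call begins (- or left out, the last holds). The fingers move at their own pace and stop on an object; the grip force is fixed at half the most. Time passes only in rows, so rows that do not move let the fingers close. It gives the time, the measured TCP pose, the force and the opening at its end, in the units of the state.
- bot.get_obs(): the state, without advancing time (a new reading comes with each control period).
- bot.capture(name): name is "side" or "top" or "wrist"; returns (picture, depth): 480x640x3 uint8, red, green, blue; 480x640 float32, mm along the optical axis (not along the pixel's ray), 0 where there is no reading.
- bot.camera_model(name): a dict with "fx", "fy", "cx", "cy" (pixels), "position" and "rotation" of the camera in the world. Camera axes: x right, y down, z forward; pixel columns grow to the right and rows downward; lengths in mm; the calibration is good to about 2 mm. A picture is of the moment at which its call begins: read the wrist's pose just before it. camera_model takes no time and is no camera call; for the wrist camera it gives the pose at the moment of the call.
- bot.close_job(): hands the job in, once; it reports no verdict.
Trained networks look in the newest picture that a camera, given by its name, has taken for a name from the list of things; names that differ only in an ending like _2 or _b are one class to them, and where a whole thing is asked for, a point or a joint stands for the part that bears it (a point fixed in the world has none). Each returns a list of dicts, best first, with "conf" (0 to 1); they miss things now and then, are a little off and sometimes report something else, mostly with a low value. They report only what shows in the picture. A call takes as long as a camera call. They do not tell look-alikes from the thing itself.
- bot.find_in(camera, label): "bbox" ([left, top, width, height] in pixels, round what is visible of it).
- bot.spot_point(camera, label): "point" ([column, row] in pixels: a listed point, or the origin of a listed thing).
The state is a dict: "time": time; "joint_positions": joint angles; "dq": joint speeds; "tau": joint torques, N m; "tool_pos": TCP position; "tcp_rot": TCP orientation; "contact_force": force on the tool from outside, world axes, zero at the start; "moment": the same for the moment, N m; "grip_width": finger opening in mm.
Only numpy, scipy, OpenCV 4.12 (cv2) and the standard library are available. Lean on these libraries where they do the work, as an engineer would, in place of code of your own. Each camera call takes 0.05 s, during which the arm holds its last target.

## Working session

There is one attempt and no reset: what is moved stays moved. The work goes in short steps, Python scripts to look and compute and a shell command to move; the robot and the scene stay as the last step left them, time stands still between calls to the robot, and variables do not carry over. Pictures are saved under pics/ and viewed, and the job is handed in when it is done.

```bash
mkdir -p pics; cat > h.py <<'E'
import numpy as np, cv2
from plant import bot
def proj(name,P):
    m=bot.camera_model(name);R=np.array(m['rotation']);p=np.array(m['position'])
    c=R.T@(np.array(P,float)-p);return [m['fx']*c[0]/c[2]+m['cx'],m['fy']*c[1]/c[2]+m['cy']]
def unproj(name,u,v,d=None,z=None):
    m=bot.camera_model(name);R=np.array(m['rotation']);p=np.array(m['position'])
    r=R@np.array([(u-m['cx'])/m['fx'],(v-m['cy'])/m['fy'],1.])
    if d is None: d=(z-p[2])/r[2]
    return p+r*d
def rot(rpy):
    from scipy.spatial.transform import Rotation as Q
    return Q.from_euler('xyz',rpy).as_matrix()
E
python3 - <<'E'
from h import *
np.set_printoptions(precision=3,suppress=True)
o=bot.get_obs();print(o)
print(rot(o['tcp_rot']))
for c in ['top','side']:
    im,d=bot.capture(c);cv2.imwrite(f'pics/{c}0.png',im[:,:,::-1]);np.save(f'{c}0.npy',d)
    m=bot.camera_model(c);print(c,m)
    for l in ['case','lip_edge','hinge_mid','rib_mid','flap_edge','gel','jar','bowl','vial0','vial1','vial2']:
        for q in bot.spot_point(c,l)[:2]:
            u,v=q['point'];dd=d[int(np.clip(v,0,479)),int(np.clip(u,0,639))]
            print(l,np.round(q['point'],1),round(q['conf'],2),unproj(c,u,v,d=dd) if dd>0 else None)
E
```

```text
{'time': 0.0, 'joint_positions': array([ 1.127,  0.343,  1.525, -0.   ,  1.275, -0.146]), 'dq': array([ 0.001, -0.   ,  0.003, -0.   ,  0.001,  0.001]), 'tau': array([ -0.003, -43.125, -24.422,   0.071,   0.056,  -0.   ]), 'tool_pos': array([153.854, 501.539, 226.054]), 'tcp_rot': array([-1.704,  1.569, -2.002]), 'contact_force': array([ 0.453, -0.78 ,  0.303]), 'moment': array([ 0.028,  0.012, -0.021]), 'grip_width': 92.00693240632806}
[[-0.001  0.293  0.956]
 [-0.001  0.956 -0.293]
 [-1.    -0.001 -0.   ]]
top {'fx': 563.9499387290946, 'fy': 563.9499387290946, 'cx': 325.61903102957365, 'cy': 240.48053741292537, 'position': array([477.473,  55.572, 960.723]), 'rotation': array([-2.963, -0.008, -1.571])}
case [397.4 283.4] 0.87 [-1349.47  -1771.372  -866.221]
case [412.  281.3] 0.25 [-1381.695 -1803.597  -898.445]
lip_edge [406.8 248.7] 0.79 [-1451.445 -1873.346  -968.195]
hinge_mid [396.  320.4] 0.95 [-1232.696 -1654.597  -749.446]
rib_mid [403.6 316.3] 0.89 [-1206.193 -1628.095  -722.944]
flap_edge [408.8 303.6] 0.64 [-1094.656 -1516.557  -611.406]
gel [507.3 280. ] 0.71 [-1798.125
[... 852 characters left out ...]
e_mid [295.3 325.8] 0.18 [ 279.078 -697.667  376.788]
rib_mid [251.6 257.7] 0.75 [ 420.597 -556.148  518.307]
flap_edge [260.8 240.2] 0.92 [ 395.163 -581.582  492.873]
gel [350.8 436.1] 0.61 [ 176.975 -799.77   274.685]
gel [248.5 306.2] 0.37 [ 427.846 -548.899  525.555]
jar [364.1 247. ] 0.66 [ -15.622 -992.366   82.088]
bowl [296.3 244.2] 0.89 [ 242.805 -733.94   340.515]
vial0 [289.5 401.5] 0.95 [ 313.894 -662.851  411.604]
vial0 [300.  334.6] 0.72 [ 271.198 -705.546  368.908]
vial1 [289.5 401.5] 0.95 [ 313.894 -662.851  411.604]
vial1 [300.  334.6] 0.72 [ 271.198 -705.546  368.908]
vial2 [289.5 401.5] 0.95 [ 313.894 -662.851  411.604]
vial2 [300.  334.6] 0.72 [ 271.198 -705.546  368.908]
```

Rotation is rpy; fix the helper and view.

```bash
sed -i "s/R=np.array(m\['rotation'\])/R=rot(m['rotation'])/" h.py
python3 - <<'E'
from h import *
np.set_printoptions(precision=1,suppress=True)
P={'top':dict(case=(397.4,283.4),lip=(406.8,248.7),hinge=(396,320.4),rib=(403.6,316.3),edge=(408.8,303.6),gel=(507,280),jar=(316,188),bowl=(288,253),v=(412.5,284.6),w=(462.7,277)),
'side':dict(case=(295.3,326.4),lip=(331,289.4),rib=(251.6,257.7),edge=(260.8,240.2),gel=(350.8,436.1),jar=(364,247),bowl=(296,244),v=(289.5,401.5),w=(300,334.6))}
for c in P:
    d=np.load(c+'0.npy')
    print(c,rot(bot.camera_model(c)['rotation']))
    for k,(u,v) in P[c].items():print(k,unproj(c,u,v,d=d[int(v),int(u)]),'z0',unproj(c,u,v,z=0))
    print(proj(c,bot.get_obs()['tool_pos']))
E
```

```text
top [[-0.  -1.   0.2]
 [-1.  -0.  -0. ]
 [ 0.  -0.2 -1. ]]
case [574.1 -70.9  26.5] z0 [576.9 -74.5   0. ]
lip [635.5 -90.7   9.2] z0 [637.  -92.1   0. ]
hinge [511.4 -61.1  72.8] z0 [514.2 -70.6   0. ]
rib [516.3 -68.4 105.3] z0 [521.1 -83.7   0. ]
edge [530.6 -65.8 176. ] z0 [542.5 -93.    0. ]
gel [ 575.6 -241.    65.3] z0 [ 582.8 -262.6    0. ]
jar [722.1  64.3  82.8] z0 [745.2  65.1   0. ]
bowl [628.8 112.9   3. ] z0 [629.3 113.1   0. ]
v [570.5 -93.3  42.8] z0 [ 574.8 -100.2    0. ]
w [ 583.7 -177.5   36.7] z0 [ 587.9 -186.8    0. ]
[np.float64(-59.626621989933426), np.float64(622.9604199079555)]
side [[ 0.9 -0.2  0.3]
 [-0.3 -0.6  0.8]
 [ 0.  -0.8 -0.6]]
case [ 565.8 -100.5   30.3] z0 [573.3 -74.4   0. ]
lip [635.  -58.7  44. ] z0 [652.4 -16.1   0. ]
rib [517.8 -68.6 144.5] z0 [546.5 103.7   0. ]
edge [531.6 -68.2 169.6] z0 [574.  148.1   0. ]
gel [ 573.5 -286.7   46.2] z0 [ 586.1 -263.1    0. ]
jar [729.8  32.2  33.4] z0 [749.  70.   0.]
bowl [620.8  75.7  33.9] z0 [633.  116.9   0. ]
v [ 526.3 -204.7   16.4] z0 [ 529.  -194.3    0. ]
w [ 565.1 -125.3   40.4] z0 [575.3 -91.9   0. ]
[np.float64(-6.012144759938678), np.float64(79.05289294590838)]
```

View pics/top0.png

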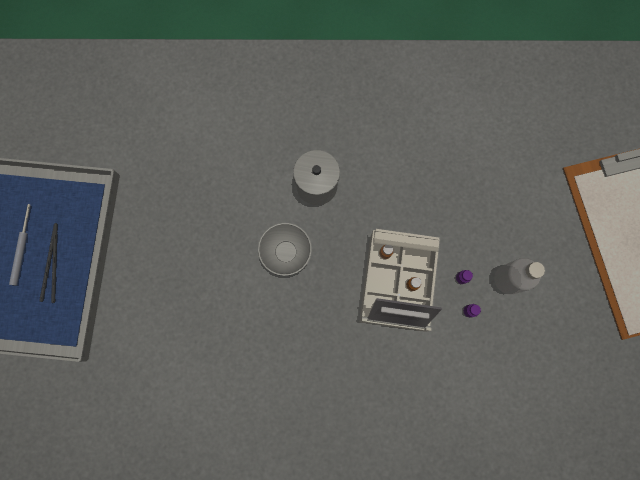

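View pics/side0.png

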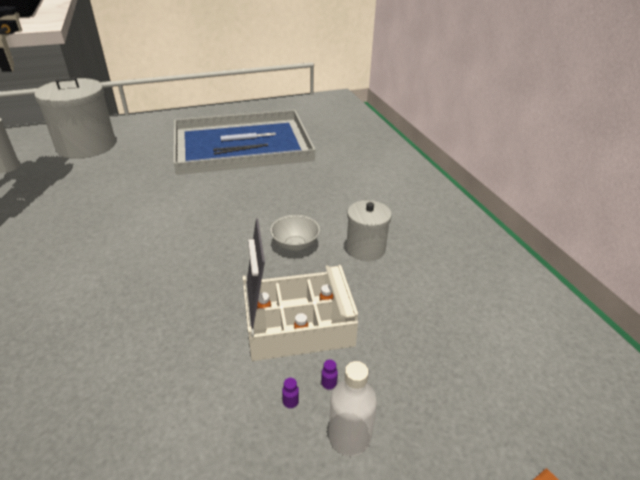

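The top view shows the box at about (402,280): its hinge end is toward the robot (row ~325), and the lip is at the far end (row ~240). The two purple look-alikes stand at (465,277) and (473,311), with the gel bottle at (525,275). Jar and bowl are to the left. Next I'll zoom in to get the exact box pose.

```bash
python3 - <<'E'
from h import *
np.set_printoptions(precision=1,suppress=True)
im=cv2.imread('pics/top0.png');c=im[220:340,350:490]
c=cv2.convertScaleAbs(cv2.resize(c,None,fx=5,fy=5,interpolation=cv2.INTER_CUBIC),alpha=1.8)
cv2.imwrite('pics/top0z.png',c)
im=cv2.imread('pics/side0.png');c=im[210:370,230:380]
cv2.imwrite('pics/side0z.png',cv2.resize(c,None,fx=3.7,fy=3.7,interpolation=cv2.INTER_CUBIC))
# point cloud around box from both cams
pts=[]
for n in ['top','side']:
    d=np.load(n+'0.npy');m=bot.camera_model(n);R=rot(m['rotation'])
    v,u=np.mgrid[0:480,0:640]
    r=np.stack([(u-m['cx'])/m['fx'],(v-m['cy'])/m['fy'],np.ones_like(u)],-1)*d[...,None]
    P=(r@R.T+m['position'])
    P=P[(d>0)]
    tab=P[(abs(P[:,2])<10)&(abs(P[:,0]-570)<100)&(abs(P[:,1]+70)<150)];print(n,'table z',np.median(tab[:,2]))
    s=P[(P[:,0]>450)&(P[:,0]<700)&(P[:,1]>-160)&(P[:,1]<20)&(P[:,2]>10)]
    for lo,hi in [(44,54),(58,72),(75,110),(110,180)]:
        q=s[(s[:,2]>lo)&(s[:,2]<hi)]
        if len(q)>3:
            rct=cv2.minAreaRect(q[:,:2].astype(np.float32));print(n,lo,hi,len(q),rct, q.mean(0)); print(cv2.boxPoints(rct))
E
```

```text
top table z 1.7513489604161236
top 44 54 891 ((578.1318969726562, -72.7198257446289), (110.70753479003906, 149.9758758544922), 81.90998840332031) [576.5 -70.1  48.5]
[[ 496.1 -117. ]
 [ 644.6 -138.1]
 [ 660.2  -28.5]
 [ 511.7   -7.4]]
top 58 72 1110 ((578.5383911132812, -71.65274047851562), (108.31120300292969, 151.05728149414062), 82.4053955078125) [619.6 -78.5  64.6]
[[ 496.5 -115.4]
 [ 646.2 -135.3]
 [ 660.6  -28. ]
 [ 510.8   -8. ]]
top 75 110 356 ((514.6453857421875, -63.43010711669922), (91.79277038574219, 7.388068199157715), 81.97561645507812) [514.7 -62.9  93.1]
[[ 504.6 -108.4]
 [ 511.9 -109.4]
 [ 524.7  -18.5]
 [ 517.4  -17.5]]
top 110 180 877 ((524.311279296875, -64.76834869384766), (92.08184051513672, 16.865339279174805), 81.88182830810547) [524.8 -63.8 153.2]
[[ 509.5 -109.2]
 [ 526.2 -111.5]
 [ 539.2  -20.4]
 [ 522.5  -18. ]]
side table z -0.19592460712954107
side 44 54 1020 ((578.104248046875, -72.4727783203125), (113.47930908203125, 150.01222229003906), 82.0687255859375) [573.1 -85.6  47.9]
[[ 496.  -118.3]
 [ 644.6 -139. ]
 [ 660.2  -26.6]
 [ 511.6   -5.9]]
side 58 72 993 ((578.20751953125, -72.61859893798828), (110.963134765625, 149.9590606689453), 81.76341247558594) [620.3 -83.7  63.1]
[[ 496.1 -116.8]
 [ 644.5 -138.3]
 [ 660.4  -28.5]
 [ 511.9   -7. ]]
side 75 110 269 ((513.6865844726562, -64.2890396118164), (93.77886962890625, 9.387933731079102), 84.91354370117188) [513.1 -75.1  91.7]
[[ 504.9 -110.6]
 [ 514.2 -111.4]
 [ 522.5  -18. ]
 [ 513.2  -17.2]]
side 110 180 741 ((523.9954833984375, -65.35060119628906), (94.19956970214844, 16.66826057434082), 81.90522766113281) [522.7 -76.2 149.2]
[[ 509.1 -110.8]
 [ 525.6 -113.2]
 [ 538.9  -19.9]
 [ 522.4  -17.5]]
```

View pics/top0z.png

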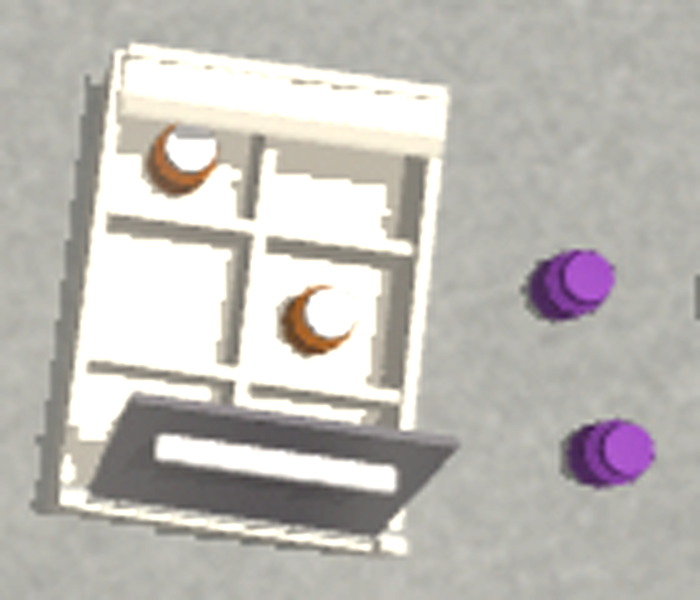

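View pics/side0z.png

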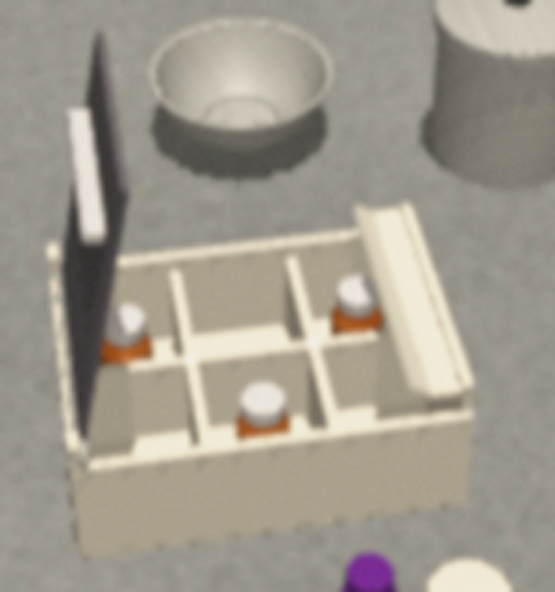

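Measured from both cameras, which agree to within 0.3 mm: box centre ≈ (578.2, -72.5), yaw ≈ -8.1°, footprint 150×110 as given. The flap is at about 1.39 rad. It can't be reached low on the flap because the gripper body would hit it.

Plan:
1. With the fingers shut and parallel to the rib, fold the flap using the tip between the rib and the edge.
2. Hold it on the rib and step back to the hinge side.
3. Press it flat and push.

First I'll turn by -0.156 and travel high.

```bash
python3 -m handwheel '[[[0,0,0,-0.078],[0,0,0,-0.078],[0,-2.5,2.0,0],[0,-2.5,2.0,0],[0,-2.5,2.0,0],[0,-2.5,2.0,0],[0,-2.5,2.0,0],[0,-2.5,2.0,0]]]' 0
cat > st.py <<'E'
from h import *
np.set_printoptions(precision=2,suppress=True)
o=bot.get_obs();p=o['tool_pos'];a=np.radians(-8.1)
bx=np.array([np.cos(a),np.sin(a)]);by=np.array([-bx[1],bx[0]])
q=p[:2]-np.array([578.2,-72.5])
R=rot(o['tcp_rot'])
f=o['contact_force']
print('t',round(o['time'],2),'box x,y,z',q@bx,q@by,p[2],'toolz yaw deg',np.degrees(np.arctan2(R[1,2],R[0,2])),'down',R[2,0],'F box',f[:2]@bx,f[:2]@by,f[2],'grip',o['grip_width'])
h=np.array([-70,53.5]);c=np.array([q@bx+9.5,p[2]])-h
print('corner r,ang',np.hypot(*c),np.arctan2(c[1],c[0]))
E
python3 st.py
```

```text
time: 1.87
tool_pos: [252.1, 335.2, 226.8]
tcp_rot: [0.858, 1.57, 0.717]
contact_force: [-0.1, -0.0, -0.1]
grip_width: 43.3
t 1.87 box x,y,z -380.31829495813764 357.64606404909256 226.84102040341259 toolz yaw deg -8.099351364774698 down -0.9999998623729065 F box -0.07351464589750804 -0.053104450837623794 -0.10106128418615973 grip 43.32430037758235
corner r,ang 347.1869178641635 2.6188332538752683
```

```bash
python3 -m handwheel '[[[0,-2.23,1.8,0],[0,-2.23,1.8,0],[0,-2.23,1.8,0],[0,-2.23,1.8,0],[0,-2.23,1.8,0],[0,-2.23,1.8,0],[0,-2.23,1.8,0],[0,-2.23,1.8,0]]]' >/dev/null
python3 -m handwheel '[[[0,-2.23,1.8,0],[0,-2.23,1.8,0],[0,-2.23,1.8,0],[0,-2.23,1.8,0],[0,-2.23,1.8,0],[0,-2.23,1.8,0],[0,-2.23,1.8,0],[0,-2.23,1.8,0]]]' >/dev/null
python3 st.py
```

```text
t 3.2 box x,y,z -92.3334760644685 0.6482624146396275 226.77835622991014 toolz yaw deg -8.136911825133406 down -0.9999999534049473 F box 0.28473656530842933 0.08730429191208508 0.09664967825051629 grip 0.3686364372644032
corner r,ang 173.75294773222387 1.6447241279163338
```

```bash
python3 -m handwheel '[[[1.1,0,0,0],[1.1,0,0,0],[1.1,0,0,0],[1.1,0,0,0],[1.1,0,0,0],[1.1,0,0,0],[0,0,0,0]]]' >/dev/null
python3 st.py
cat > look.py <<'E'
import sys
from h import *
n=sys.argv[1]; ims=[]
for c,(x0,y0,x1,y1),s in [('side',(180,120,400,360),2),('top',(330,200,490,360),3)]:
    im,d=bot.capture(c);np.save(f'{c}_{n}.npy',d)
    z=im[y0:y1,x0:x1,::-1];ims.append(cv2.convertScaleAbs(cv2.resize(z,(int((x1-x0)*480/(y1-y0)*0.85),int(480*.85)),interpolation=cv2.INTER_CUBIC),alpha=1.4))
cv2.imwrite(f'pics/{n}.png',np.hstack(ims))
E
python3 look.py a1
```

```text
t 3.78 box x,y,z -94.28596711632429 2.0781464617563308 158.86729298943868 toolz yaw deg -8.12895709286831 down -0.9999929219817706 F box 0.13419821841041799 -0.5889139313727404 -0.7107559305636242 grip 0.3124078914147378
corner r,ang 106.3996769519872 1.71021381477418
```

View pics/a1.png

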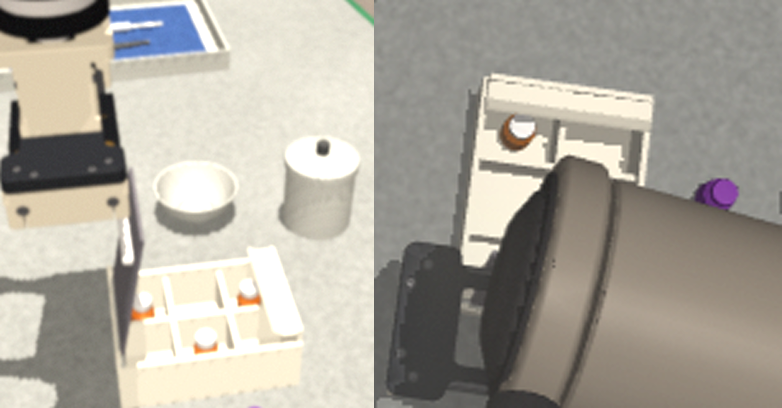

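```bash
python3 - <<'E'
from h import *
p=bot.get_obs()['tool_pos'];print(proj('side',p),proj('side',p+[0,0,66]),proj('top',p))
im=cv2.imread('pics/side0.png')
bot_im,_=bot.capture('side');cv2.imwrite('pics/s2.png',bot_im[:,:,::-1])
w,_=bot.capture('wrist');cv2.imwrite('pics/w2.png',w[:,:,::-1])
E
```

```text
[np.float64(224.55575531538028), np.float64(247.49878940210112)] [np.float64(218.781669655208), np.float64(204.27898248308395)] [np.float64(402.0098544945031), np.float64(336.0766104899201)]
```

View pics/s2.png

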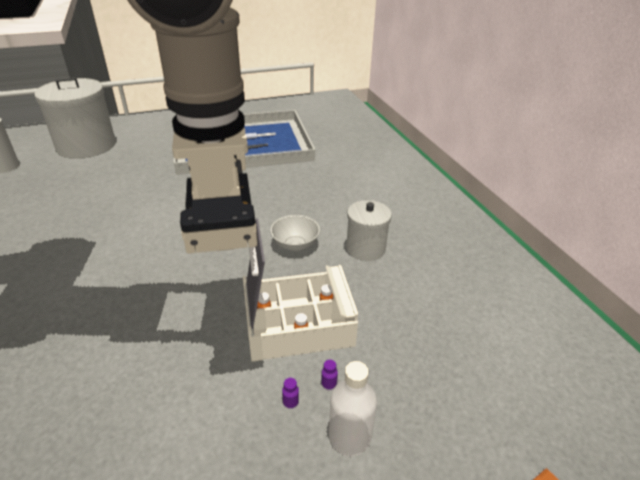

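View pics/w2.png

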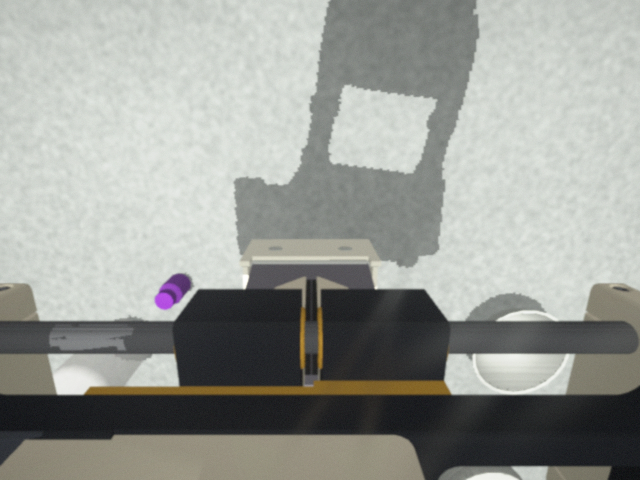

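```bash
python3 - <<'E'
import numpy as np
th=np.linspace(1.39,0.45,19)
r=np.linspace(108,105,19)
x=r*np.cos(th)-1.5*np.sin(th)-9.5; z=53.5+r*np.sin(th)+1.5*np.cos(th)
print(np.round(np.c_[th,x-70,z],1).tolist()[0::6])
print(np.round(np.c_[-np.diff(z),np.diff(x)]/10,2).tolist())
E
python3 -m handwheel '[[[0,0,0.7,0],[0,0,0.7,0],[0,0,0.7,0],[0,0,0.4,0],[0,0,0,0]]]' >/dev/null
python3 st.py
```

```text
[[1.4, -61.6, 160.0], [1.1, -30.1, 148.4], [0.8, -3.9, 127.9], [0.4, 14.4, 100.5]]
[[0.12, 0.55], [0.15, 0.54], [0.18, 0.53], [0.21, 0.52], [0.23, 0.51], [0.26, 0.5], [0.29, 0.48], [0.31, 0.46], [0.33, 0.45], [0.35, 0.43], [0.38, 0.41], [0.4, 0.39], [0.42, 0.37], [0.43, 0.34], [0.45, 0.32], [0.47, 0.29], [0.48, 0.27], [0.49, 0.24]]
t 4.4 box x,y,z -66.91645597694807 1.9008919832096696 160.691292064064 toolz yaw deg -8.114798872767617 down -0.9999997041082443 F box 0.4792294821754304 0.8433809314817408 0.9321820077822917 grip 0.7234842085816409
corner r,ang 107.92737685380644 1.4539378425714062
```

Now at bx=-66.9, z=160.7, about 5 mm before contact. Next I fold along the arc.

```bash
python3 -m handwheel '[[[0.03,0,0.25,0],[0.04,0,0.25,0],[0.12,0,0.55,0],[0.15,0,0.54,0],[0.18,0,0.53,0],[0.21,0,0.52,0],[0.23,0,0.51,0],[0.26,0,0.5,0]]]' >/dev/null
python3 st.py; python3 look.py a2
```

```text
t 5.07 box x,y,z -30.957296956362082 1.9085407302871864 148.2626127714545 toolz yaw deg -8.124356081287665 down -0.9999999864975421 F box -1.435230495106886 -1.0182882122996624 0.43819400593559316 grip 0.39233034231456254
corner r,ang 106.47228182985207 1.0973921763446233
```

View pics/a2.png

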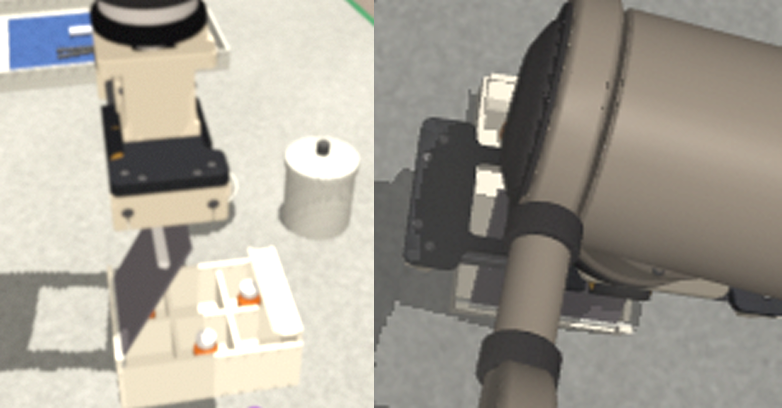

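The side view shows the flap (from about (120,330) to (190,240)) folding to about 1.1 rad, as planned. I'll continue the arc.

```bash
python3 -m handwheel '[[[0.29,0,0.48,0],[0.31,0,0.46,0],[0.33,0,0.45,0],[0.35,0,0.43,0],[0.38,0,0.41,0],[0.4,0,0.39,0],[0.42,0,0.37,0],[0.43,0,0.34,0]]]' >/dev/null
python3 st.py
python3 -m handwheel '[[[0.45,0,0.32,0],[0.47,0,0.29,0],[0.48,0,0.27,0],[0.49,0,0.24,0],[0,0,0,0]]]' >/dev/null
python3 st.py; python3 look.py a3
```

```text
t 5.83 box x,y,z 2.257741428156748 1.8956831081760714 119.03530049584391 toolz yaw deg -8.122708154693752 down -0.9999999157750924 F box -0.030533216435823303 0.5172563974041117 1.546885012948706 grip 0.4293044763233438
corner r,ang 104.78169637161777 0.6757030942436292
t 6.25 box x,y,z 13.429435111292632 1.887915503998448 99.70110479381682 toolz yaw deg -8.126286661826265 down -0.9999999617633232 F box 1.672784293346198 0.0113099266867095 1.7040564970569745 grip 0.04097511544462115
corner r,ang 103.78064363971343 0.4613756764260539
```

View pics/a3.png

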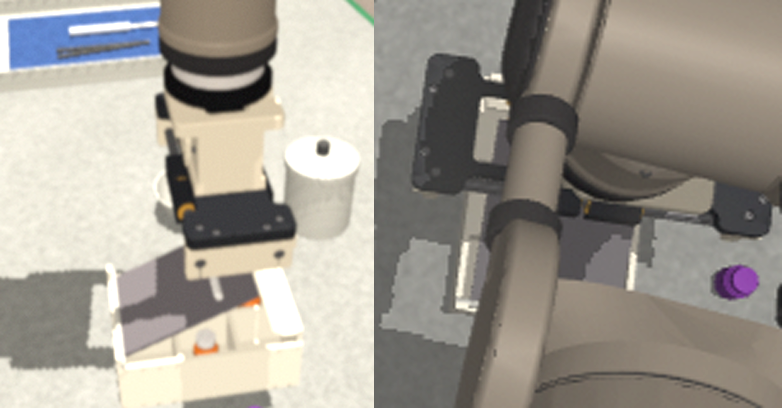

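The flap is at about 0.46, held by the tip near the rib. I'll go straight down onto the rib (tip target z ≈ 63).

```bash
python3 -m handwheel '[[[0.48,0,0.05,0],[0.48,0,0.05,0],[0.48,0,0.05,0],[0.48,0,0.05,0],[0.48,0,0.05,0],[0.48,0,0,0],[0.3,0,0,0],[0.2,0,0,0]]]' >/dev/null
python3 st.py
python3 -m handwheel '[[[0.2,0,0,0],[0.1,0,0,0],[0,0,0,0]]]' >/dev/null
python3 st.py; python3 look.py a4
```

```text
t 7.02 box x,y,z 15.100187415991337 1.9483024170684289 65.99419979038817 toolz yaw deg -8.12478698435975 down -0.9999995366976628 F box 1.5936256581163202 -0.13798142825044182 2.960006332112488 grip 0.5175556590361939
corner r,ang 95.4216982008957 0.1313137290123338
t 7.27 box x,y,z 15.251109124560596 1.9396933386465394 63.501703534193304 toolz yaw deg -8.122604175039823 down -0.9999999065782137 F box 1.308817487292702 0.015114256086443982 1.2205507582955903 grip 0.08213032739720198
corner r,ang 95.27752491495718 0.1051681854027879
```

View pics/a4.png

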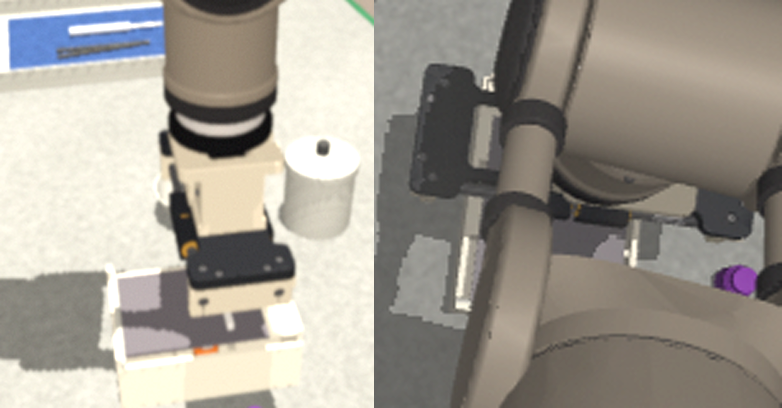

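Flap essentially flat under the tip on the rib. I'll step back to the hinge side of the rib, keeping the height.

```bash
python3 -m handwheel '[[[0.03,0,-0.2,0],[0,0,-0.2,0],[0,0,-0.2,0],[0,0,-0.2,0],[0,0,-0.2,0],[0,0,-0.2,0],[0,0,-0.17,0],[0,0,0,0]]]' >/dev/null
python3 st.py
python3 -m handwheel '[[[0.2,0,0,0],[0.2,0,0,0],[0.2,0,0,0],[0.1,0,0,0],[0,0,0,0]]]' >/dev/null
python3 st.py; python3 look.py a5
```

```text
t 8.03 box x,y,z 1.114620281348098 1.958425087446439 63.29060457348076 toolz yaw deg -8.123918896496475 down -0.9999996625050297 F box -0.8662134099492212 -0.07390477910109197 1.2379491605061033 grip 0.26885346548170247
corner r,ang 81.20697593815572 0.12085759437383174
t 8.45 box x,y,z 1.700339450084894 1.9284530609462929 56.05005527531555 toolz yaw deg -8.127155092859738 down -0.9999999532943804 F box -0.7198682065180766 -0.14040982795153742 2.0579589970556897 grip 0.4361104920765588
corner r,ang 81.2403711753964 0.031394172295607196
```

View pics/a5.png

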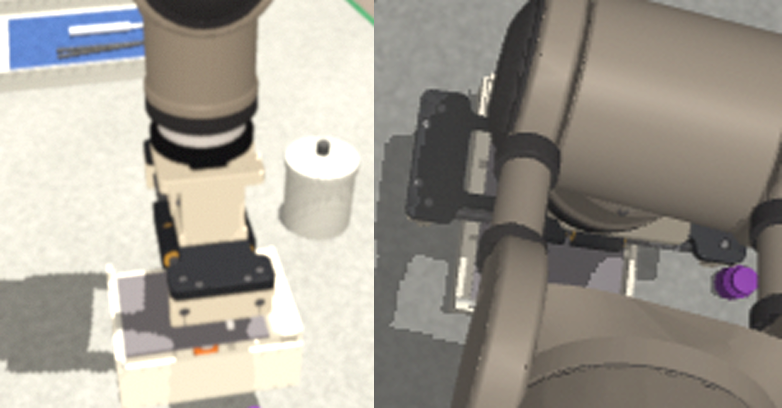

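The tip is on the flap on the hinge side of the rib at z = 56 (the rib's end is visible at (232,325)). I'll press to the stop and check the force before sliding.

```bash
python3 -m handwheel '[[[0.1,0,0,0],[0.05,0,0,0],[0,0,0,0]]]' >/dev/null
python3 st.py
python3 -m handwheel '[[[0.05,0,0.1,0],[0,0,0.1,0],[0,0,0.1,0],[0,0,0.1,0],[0,0,0.1,0],[0,0,0,0]]]' >/dev/null
python3 st.py
```

```text
t 8.8 box x,y,z 1.7270554895823547 1.9066766352328086 54.93899243881293 toolz yaw deg -8.12562624342075 down -0.9999999948267108 F box -1.5404009286670333 -0.35260812815519643 2.412129999109256 grip 0.6276747719066845
corner r,ang 81.23980085368656 0.017713825992497934
t 9.3 box x,y,z 6.580647536522482 1.934106346997377 54.38929727196023 toolz yaw deg -8.122769660504819 down -0.9999998525935224 F box -3.3108685862136715 0.295775837320257 4.559723913608133 grip 0.42412982604836735
corner r,ang 86.08524106921541 0.01033061043879048
```

```bash
python3 -m handwheel '[[[0.05,0,0,0],[0,0,0,0]]]' >/dev/null
python3 st.py
python3 -m handwheel '[[[0,0,0.15,0],[0,0,0.15,0],[0,0,0.15,0],[0,0,0.15,0],[0,0,0,0]]]' >/dev/null
python3 st.py;python3 look.py a6
```

```text
t 9.47 box x,y,z 6.67309427594035 1.9037120753493495 54.04373250643523 toolz yaw deg -8.126012972691901 down -0.9999999958048228 F box -4.135881928651889 -0.06297368065066694 6.756390417166396 grip 0.5851085981769113
corner r,ang 86.17480967271501 0.006309687440884123
t 9.88 box x,y,z 12.948113528630651 1.9156474211941141 54.07205021787979 toolz yaw deg -8.123785737420771 down -0.9999999529802891 F box -3.9442529280714846 -0.3034213486348142 5.935463545010032 grip 0.45597569115462333
corner r,ang 92.44988337718094 0.006187718658250689
```

View pics/a6.png

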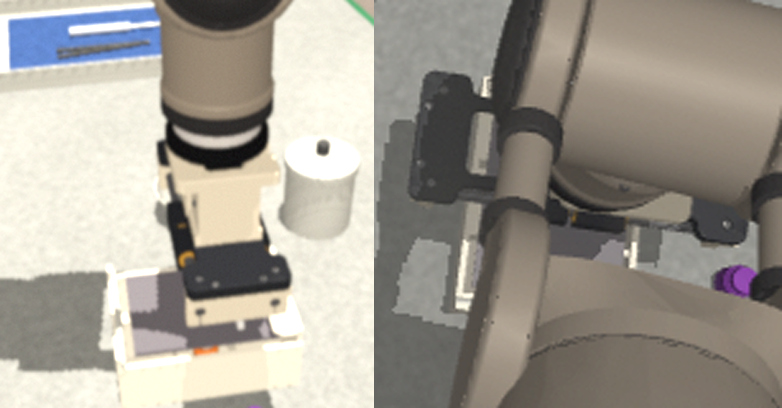

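The flap is sliding at the expected ~4 N of friction, with no hard contact. I'll keep pushing.

```bash
python3 -m handwheel '[[[0,0,0.15,0],[0,0,0.15,0],[0,0,0.15,0],[0,0,0.15,0],[0,0,0,0]]]' >/dev/null
python3 st.py
python3 -m handwheel '[[[0,0,0.15,0],[0,0,0.15,0],[0,0,0.15,0],[0,0,0.15,0],[0,0,0,0]]]' >/dev/null
python3 st.py
python3 -m handwheel '[[[0,0,0.1,0],[0,0,0.1,0],[0,0,0,0]]]' >/dev/null
python3 st.py
```

```text
t 10.4 box x,y,z 18.965170266602737 1.8929033750272404 54.0922232450312 toolz yaw deg -8.124544448473985 down -0.9999999280994187 F box -4.131146124238579 -0.37423042556770486 5.769333765349864 grip 0.5141554027143973
corner r,ang 98.466951227318 0.006014472959375592
t 10.82 box x,y,z 24.912570249009573 1.9136235883206518 54.0427977958479 toolz yaw deg -8.125955302112812 down -0.9999999666896698 F box -3.2002840907328305 -0.7379620134553039 4.878947537653594 grip 0.40738786352656275
corner r,ang 104.41398113017019 0.005198539839353999
t 11.07 box x,y,z 25.18647426863657 2.0041228576857404 53.56688276719444 toolz yaw deg -8.114218607526821 down -0.9999928757635569 F box -7.738999981533635 -1.7614827775213753 6.35953109080131 grip 0.46733447249211196
corner r,ang 104.68649563388037 0.0006388863371483853
```

Something stiffer at bx = 25.2, either the end stop or a jam. A bit more push, with force watch.

```bash
python3 -m handwheel '[[[0,0,0.1,0],[0,0,0.1,0],[0,0,0.1,0],[0,0,0,0]]]' >/dev/null
python3 st.py;python3 look.py a7
```

```text
t 11.4 box x,y,z 25.351391437912003 2.0762010764005336 52.78189777162995 toolz yaw deg -8.103218263741747 down -0.9999450086573319 F box -15.64962992896241 -0.4679297095129778 8.546566332086508 grip 0.8133661081978064
corner r,ang 104.85385046471416 -0.0068486549504049735
```

View pics/a7.png

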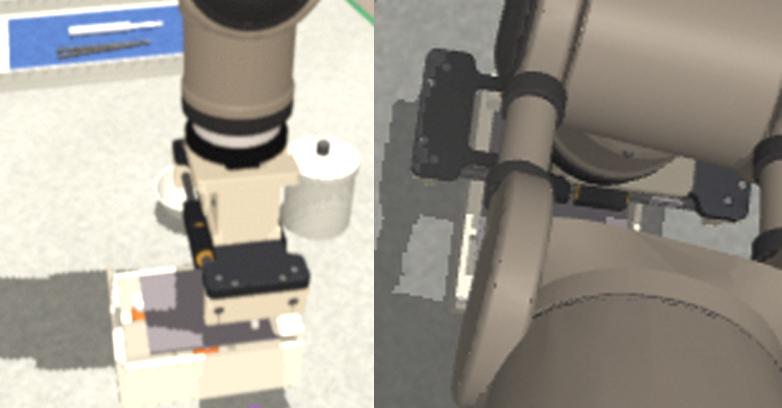

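It is a hard stop at 25.3 mm, ~20–22 mm past first rib contact, and the flap has uncovered a gap at the hinge end (135,310). I'll ease off backward, then lift slowly.

```bash
python3 -m handwheel '[[[0,0,-0.2,0],[0,0,-0.2,0],[0,0,-0.2,0],[0,0,-0.1,0],[0,0,0,0]]]' >/dev/null
python3 st.py
python3 -m handwheel '[[[-0.1,0,0,0],[-0.1,0,0,0],[-0.2,0,0,0],[-0.3,0,0,0],[-0.3,0,0,0],[0,0,0,0]]]' >/dev/null
python3 st.py; python3 look.py a8
```

```text
t 11.92 box x,y,z 24.120760404488475 1.80897829670386 54.49838605616102 toolz yaw deg -8.12801310414138 down -0.9999936976174593 F box 2.8814540752755073 -0.24629830659970714 5.06184066732919 grip 0.15137788985737666
corner r,ang 103.62557001783654 0.009634702153477401
t 12.42 box x,y,z 22.748869232911506 1.8967787267543013 64.34740060815832 toolz yaw deg -8.124369699879168 down -0.9999999839265589 F box -0.6395447499118493 -0.4047753803167205 0.02215795702587397 grip 0.4659448308317182
corner r,ang 102.82265003083178 0.10569288950819933
```

View pics/a8.png

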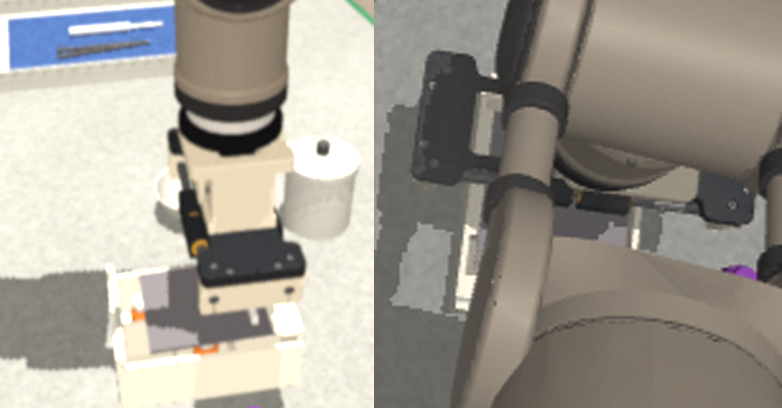

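Contact force is zero and the flap stays flat. I'll retreat up and back, then inspect.

```bash
python3 -m handwheel '[[[-1.5,0,0,0],[-2,0,0,0],[-2,0,0,0],[-2,0,0,0],[-2,0,0,0],[-2,0,-0.5,0],[-2,0,-1.5,0],[-1,0,-2,0]]]' >/dev/null
python3 -m handwheel '[[[0,2,-2,0],[0,2.5,-2,0],[0,2.5,-2,0],[0,2.5,-2,0],[0,2.5,-2,0],[0,2.5,-2,0],[0,2.5,-1,0],[0,1.5,0,0]]]' >/dev/null
python3 -m handwheel '[[[0,2.5,0,0],[0,2.5,0,0],[0,2.5,0,0],[0,2.5,0,0],[0,1,0,0],[0,0,0,0],[0,0,0,0]]]'
python3 look.py a9; python3 - <<'E'
from h import *
np.set_printoptions(precision=1,suppress=True)
a=np.radians(-8.1);X=np.array([np.cos(a),np.sin(a)]);Y=np.array([-X[1],X[0]])
for c in ['top','side']:
    d=np.load(f'{c}_a9.npy')
    for l in ['rib_mid','gel','jar','bowl','vial0','flap_edge']:
        for q in bot.spot_point(c,l)[:2]:
            u,v=q['point'];zz={'rib_mid':63,'flap_edge':54}.get(l,0)
            p=unproj(c,u,v,z=zz);w=p[:2]-[578.2,-72.5]
            print(c,l,np.round([u,v],1),round(q['conf'],2),'world',p,'box',w@X,w@Y)
    # cloud: box-frame height profile along x on |y|<44
    m=bot.camera_model(c);R=rot(m['rotation']);v,u=np.mgrid[0:480,0:640]
    r=np.stack([(u-m['cx'])/m['fx'],(v-m['cy'])/m['fy'],np.ones_like(u)],-1)*d[...,None]
    P=(r@R.T+m['position'])[d>0];w=P[:,:2]-[578.2,-72.5];bx,by=w@X,w@Y
    for x in range(-74,76,6):
        s=(abs(bx-x)<3)&(abs(by)<32);
        if s.sum()>3: print(x,s.sum(),np.round(np.percentile(P[s,2],[10,50,90]),1),end=' | ')
    print()
E
```

```text
time: 14.43
tool_pos: [473.9, 241.9, 208.5]
tcp_rot: [-2.278, 1.57, -2.419]
contact_force: [0.2, -1.0, 0.3]
grip_width: 0.4
top rib_mid [404.2 256.9] 0.89 world [613.1 -77.9  63. ] box 35.35740992468948 -0.40384761043275086
top gel [508.8 278.8] 0.92 world [ 584.8 -265.8    0. ] box 33.817104600670724 -190.45589717435718
top jar [315.4 182.8] 0.9 world [754.7  66.2   0. ] box 155.16511154720055 162.18438805232654
top bowl [285.1 252.9] 0.63 world [629.5 118.1   0. ] box 23.92375536916017 195.89038705856046
top vial0 [467.6 312.5] 0.59 world [ 527.5 -192.4    0. ] box -33.33808293215078 -125.90062216151854
top vial0 [375.8 309.2] 0.46 world [533.  -36.8   0. ] box -49.76765887783498 28.984314261933125
top flap_edge [404.5 234.3] 0.63 world [652.  -80.7  54. ] box 74.16759059532929 2.3163830437056485
-74 211 [ 0.6 49.8 57.4] | -68 104 [54.1 57.  59.7] | -62 118 [ 3.9  5.9 34.9] | -56 151 [ 4.2  7.  44.5] | -50 159 [ 4.  21.3 57.4] | -44 191 [ 5.1 56.4 58.7] | -38 150 [55.2 57.2 59.1] | -32 150 [55.7 57.8 59.6] | -26 151 [56.  58.  59.8] | -20 146 [55.9 58.  60. ] | -14 147 [56.2 58.  6
[... 1224 characters left out ...]
x -48.664968535511896 -18.60179578708891
-74 123 [-0.5 50.  55.9] | -68 124 [12.9 55.  56.7] | -62 101 [ 4.2 22.1 41.5] | -56 147 [ 4.7 28.3 42.6] | -50 186 [ 5.2 33.7 55.2] | -44 158 [ 4.7 55.2 56.5] | -38 156 [29.2 55.4 57. ] | -32 150 [ 4.1 55.7 56.8] | -26 145 [54.  55.8 56.9] | -20 140 [54.9 56.1 57.1] | -14 150 [ 5.3 56.4 57.4] | -8 161 [29.9 56.5 57.6] | -2 138 [55.5 56.7 57.6] | 4 136 [55.9 56.9 57.8] | 10 147 [55.7 57.  58.2] | 16 148 [55.5 57.2 58.4] | 22 156 [13.2 57.2 58.6] | 28 128 [56.7 57.8 58.6] | 34 177 [56.5 58.  63.9] | 40 138 [ 4.1 65.6 66.8] | 46 127 [ 4.1 58.1 59.3] | 52 180 [50.8 60.1 66.4] | 58 131 [ 3.9 62.3 64.2] | 64 145 [ 5.5 61.6 62.5] | 70 178 [ 9.4 61.9 64.1] |
```

View pics/a9.png

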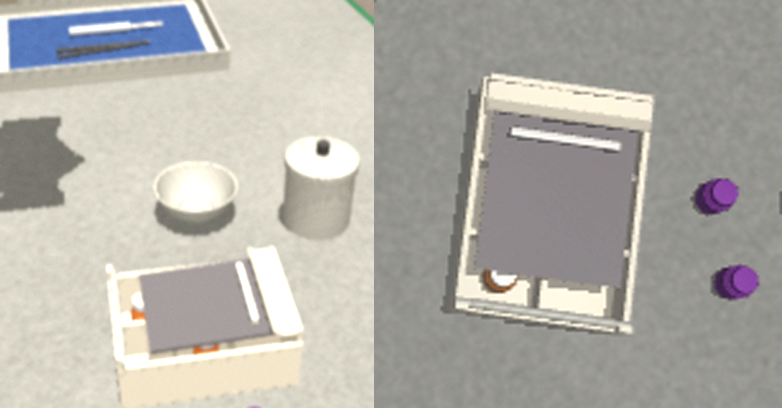

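The flap is shut: rib at box x ≈ 40 (18 + 22, so the slide is ~21–22 mm), slope ≈ 0.033 rad, which matches the stated rest value, and the edge is hidden under the lip. The vial at (500,278) is still standing in its cell, and the bowl and jar look unmoved. Handing in.

```bash
python3 - <<'E'
from h import *
o=bot.get_obs();print(o['time'],o['contact_force'])
print(bot.close_job())
E
```

```text
15.1333 [-0.15210696  0.72873479  0.39940809]
the job is handed in; nothing more can be done
None
```

The flap is shut and held by the lip alone, and the job was handed in at 15.1 s of the 42 s allowed; no verdict was reported.

**What I did:** I folded the flap with the shut fingertips on the strip between the rib and the edge. I then held it down by the rib, stepped to the hinge side, pressed it flat and pushed it forward to its stop. Contact force peaked at about 16 N forward and 9 N downward in the readings between moves. I then eased off, lifted clear and moved the hand well away.

**Last checks, about two seconds after letting go:**
- **Slide:** The depth profile puts the rib at about x = 40 mm in the box, so the flap slid about 21–22 mm.
- **Angle:** The flap slopes about 0.033 rad, matching the stated 0.03 when held by the lip, and its edge is hidden under the lip.
- **Vials and bystanders:** The vials I could see stood in their cells; the rest are under the flap. The bottle, jar and bowl were found within about 10 mm of their first positions, which is the network's scatter. The arm never went near them, and the purple look-alikes were left alone.

**What disagreed:**
- The side camera's network put the rib at x = 41 mm, with a second guess at 47, and the top camera's put it at 35.
- Counting from the fingertip position, the stop came at about 20 mm, roughly 2 mm short of full travel. I put that down to calibration.
- The flap edge could not be seen directly under the lip.

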